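# Put the rolling pin's guide rings back on their post

### The job

Put the two guide rings of the rolling pin away on the upright post of the small round stand: the wide blue ring first, pushed fully home against the foot, then the narrow orange ring pushed down flush on top of it. The post is not quite in the middle of the foot and it grips the rings, so feel for it and push gently, never leaning hard on the stand, and leave the other things on the counter where they are.

Things in the scene. Friction and masses are not known exactly. Their poses are not given: they have to be found in the camera images.
- wide_c (a point): Centre (half-way up) of the wide guide ring: blue plastic, 60 mm outside diameter, 18 mm thick, with a plain through hole of 23 mm diameter, about 55 g. It lies flat on the counter; z is the axis of the hole.
- narrow_c (a point): Centre (half-way up) of the narrow guide ring: orange plastic, 46 mm outside diameter, 15 mm thick, with the same 23 mm through hole, about 30 g. It lies flat on the counter; z is the axis of the hole.
- stand: Ring stand, fixed down: dark round foot, 84 mm diameter, 15 mm thick with its seat disc, origin at the centre of its underside. Its steel post, 20 mm diameter, ends 63 mm above the counter in a flat sprung brass cap (1 mm chamfer) that sinks up to 5 mm, 2 N per mm. Its axis stands 3 to 6 mm to one side of the foot's centre, direction not measured. Over 25 N on it is too hard.
- foot_top (a point): Centre of the black seat disc (66 mm diameter) on top of the foot, where the first ring rests; it is a sprung cushion: gives from 5 N on, 4 N per mm, at most 3 mm, and comes back up. The post, 48 mm tall from here, shifts sideways if pushed by over 8 N, to at most 9 mm off centre. Three black sprung strips on it, 6 to 37 mm up, grip the rings: they do not drop but slide under a push of 2 to 10 N.
- jar_band: Bystander: thin brass-coloured canning-jar band, 72 mm outside diameter, 16 mm tall, with a 66 mm opening, flat on the counter; origin at the centre of its underside.
- shaker: Bystander: white ceramic salt shaker with a steel cap, 40 mm diameter, 85 mm tall, origin at the centre of its underside.
- rolling_pin: Bystander: wooden rolling pin lying on the counter along its own y axis, 480 mm long over the handles, 52 mm thick, origin under its middle.
- pie_dish: Bystander: green glass pie dish, 230 mm across, 42 mm tall, standing on a white cutting board; origin at the centre of its underside.
- mug: Bystander: blue mug, 80 mm diameter, 90 mm tall, origin at the centre of its underside.

How it is judged:
By the outcome, as a careful person would: the job done as asked, in the order asked, and still so for the second after the job is handed in, with the robot touching nothing.
It also fails if it takes over 70 s, if anything falls off the work surface, if the arm or the gripper's body presses on something with over 40 N, if the wrist force passes 120 N, or if a joint passes its speed limit or range.

### The arm

A 6-joint arm with a two-finger parallel gripper is mounted at the origin on the work surface. World frame = base frame: x ahead of the robot, y to its left, z up, the work surface at z = 0. Lengths are in m, angles in degrees, forces in N, time in s.
With the tool pointing down it reaches from about 0.375 to 0.9 m from the base axis. Payload 3.1 kg.
Tool frame: the origin (TCP) lies between the finger pads; the fingertips stand 19 mm ahead of it and the grasp point (between the pads) is the TCP; z points along the fingers, x is the direction in which the jaws open and shut, and the axes are right-handed (so a half turn about z gives the same grasp; the last joint's range is limited). The gripper opens to 87 mm and grips with 3 to 60 N. Pads are 19 mm wide; open, the fingers measure 117 mm over their backs; the gripper's body (75 mm by 190 mm) begins 51 mm behind the grasp point.
Start: joints at [-84.597, 30.224, 82.088, -0, 67.689, -10.227], TCP at [0.168, -0.602, 0.242] pointing down, gripper open.
Joint ranges: [-176.69, 176.69], [-43.24, 126.21], [12.49, 139.97], [-82, 262], [0, 151.66], [-163.58, 163.58]. Speed limits (degrees/s): [159.86, 159.86, 180, 180, 180, 180].

### API

Orientations are given as a 3x3 rotation matrix whose columns are the frame's x, y, z axes.
In Python, from rig import read_state, capture, camera_info, hand_in, spot_in, silhouettes gives the robot as it stands.
- The arm moves only by the shell command python3 -m jog 'ROWS'. ROWS is text: rows parted by semicolons, each of 7 numbers parted by spaces: the shift along the tool's x, y, z in m, then the turn, a rotation vector about the tool's x, y, z in degrees, then the opening, from 0 (shut) to 1 (fully open). A call has 1 to 8 rows; each row is the pose to reach, as a shift and turn from the pose commanded when the call began, along the tool's axes at that moment; what a row does not reach only later rows make up. A row lasts 1/8 s, in which the tool goes at most 62.5 mm and 10.7 degrees, less where a joint would pass 70% of its speed; a pose out of reach is approached as far as the arm can. A call with a gripper value outside its range is refused whole. The fingers move at their own pace and stop on an object; the grip force is fixed at half the most. Time passes only in rows, so rows that repeat a pose let the fingers close. It gives the time, the measured TCP pose, the force and the opening at its end, in the units of the state.
- read_state(): the state, without advancing time (a new reading comes with each control period).
- capture(name): name is "scene" or "top" or "wrist"; returns (picture, depth): 384x512x3 uint8, red, green, blue; 384x512 float32, m along the optical axis (not along the pixel's ray), 0 where there is no reading.
- camera_info(name): a dict with "vfov" (degrees; the focal length in pixels is half the picture's height over the tangent of half this angle, whatever the lens; pixels are square), "cx", "cy" (the principal point, pixels), "dist" ([k1, k2, p1, p2, k3] as OpenCV has them; the pictures are not rectified), "R" (3x3) and "t" (3): a world point X has camera coordinates R X + t; the wrist camera has in their place "tool_from_camera" (4x4, takes a point from camera to tool coordinates, whose origin is the TCP and whose axes are the tool frame's). Camera axes: x right, y down, z forward; pixel columns grow to the right and rows downward; lengths in m; the calibration is good to about 2 mm. A picture is of the moment at which its call begins: read the wrist's pose just before it. camera_info takes no time and is no camera call.
- hand_in(): hands the job in, once; it reports no verdict.
Trained networks look in the newest picture that a camera, given by its name, has taken for a name from the list of things; names that differ only in an ending like _2 or _b are one class to them, and where a whole thing is asked for, a point or a joint stands for the part that bears it (a point fixed in the world has none). Each returns a list of dicts, best first, with "score" (0 to 1); they miss things now and then, are a little off and sometimes report something else, mostly with a low value. They report only what shows in the picture. A call takes as long as a camera call.
- spot_in(label, camera): "centre" ([x, y, z] in m, in world coordinates, good to about 4 mm: the middle of the surface that is visible of it).
- silhouettes(label, camera): "region" (384x512 bool, what is visible of it).
The state is a dict: "time_s": time; "joint_positions": joint angles; "qvel": joint speeds; "tau": joint torques, N m; "position": TCP position; "tcp_rot": TCP orientation; "force": force on the tool from outside, world axes, zero at the start; "moment": the same for the moment, N m; "opening": opening from 0.0 (shut) to 1.0 (fully open).
Only numpy, scipy, OpenCV 4.12 (cv2) and the standard library are available. Lean on these libraries where they do the work, as an engineer would, in place of code of your own. Each camera call takes 0.05 s, during which the arm holds its last target.

## Working session

There is one attempt and no reset: what is moved stays moved. The work goes in short steps, Python scripts to look and compute and a shell command to move; the robot and the scene stay as the last step left them, time stands still between calls to the robot, and variables do not carry over. Pictures are saved under pics/ and viewed, and the job is handed in when it is done.

```bash
ls; mkdir -p pics
cat > h.py <<'E'
import numpy as np, cv2
from rig import *
def save(img,name): cv2.imwrite('pics/'+name+'.png',cv2.cvtColor(img,cv2.COLOR_RGB2BGR))
def K(ci):
    f=192/np.tan(np.radians(ci['vfov']/2)); return np.array([[f,0,ci['cx']],[0,f,ci['cy']],[0,0,1.]])
def extr(name,st=None):
    ci=camera_info(name)
    if name!='wrist': return ci,np.array(ci['R']),np.array(ci['t'])
    T=np.eye(4);T[:3,:3]=st['tcp_rot'];T[:3,3]=st['position']
    C=np.linalg.inv(T@np.array(ci['tool_from_camera'])); return ci,C[:3,:3],C[:3,3]
def world(name,uv,d,st=None):
    ci,R,t=extr(name,st); uv=np.asarray(uv,float).reshape(-1,1,2)
    n=cv2.undistortPoints(uv,K(ci),np.array(ci['dist'],float)).reshape(-1,2)
    P=np.c_[n,np.ones(len(n))]*np.asarray(d).reshape(-1,1)
    return (P-t)@R
def onplane(name,uv,z,st=None):
    ci,R,t=extr(name,st); uv=np.asarray(uv,float).reshape(-1,1,2)
    n=cv2.undistortPoints(uv,K(ci),np.array(ci['dist'],float)).reshape(-1,2)
    ray=np.c_[n,np.ones(len(n))]@R; c=-R.T@t
    return c+ray*((z-c[2])/ray[:,2])[:,None]
def project(name,X,st=None):
    ci,R,t=extr(name,st)
    return cv2.projectPoints(np.asarray(X,float).reshape(-1,3),cv2.Rodrigues(R)[0],t,K(ci),np.array(ci['dist'],float))[0].reshape(-1,2)
def cloud(name,depth,st=None):
    v,u=np.mgrid[:384,:512]; P=world(name,np.c_[u.ravel(),v.ravel()],depth.ravel(),st).reshape(384,512,3); P[depth==0]=np.nan; return P
E
python3 - <<'E'
from h import *
s=read_state();print({k:np.round(v,4).tolist() for k,v in s.items()})
for n in ['scene','top','wrist']:
    p,d=capture(n); save(p,n+'0'); np.savez('pics/%s0.npz'%n,p=p,d=d)
    print(n,camera_info(n))
    if n!='wrist':
      for l in ['wide_c','narrow_c','stand','jar_band','shaker','foot_top']:
        for r in spot_in(l,n)[:2]: print(n,l,np.round(r['centre'],4),round(r['score'],2))
E
```

```text
pics
{'time_s': 0.0, 'joint_positions': [-84.597, 30.2783, 82.1547, -0.0004, 67.6882, -10.227], 'qvel': [0.0906, -0.103, 0.1044, -0.0322, 0.053, -0.0845], 'tau': [0.0006, -44.0034, -17.659, 0.0633, 0.0581, -0.0002], 'position': [0.1684, -0.6012, 0.2406], 'tcp_rot': [[0.2694, -0.963, -0.0002], [-0.963, -0.2694, 0.0021], [-0.0021, -0.0004, -1.0]], 'force': [0.0453, 0.4775, -0.2933], 'moment': [-0.0167, -0.0161, 0.011], 'opening': 0.9922}
scene {'vfov': 44.62379710800217, 'cx': 256.01086238588465, 'cy': 195.05420437214954, 'dist': array([-0.09721296,  0.        ,  0.        ,  0.        ,  0.        ]), 'R': array([[ 0.83789724,  0.54542483,  0.02097544],
       [ 0.32084548, -0.46107549, -0.82732555],
       [-0.44157264,  0.69994367, -0.56133097]]), 't': array([-0.52327343, -0.12143257,  1.76867208])}
scene wide_c [ 0.5127 -0.2432  0.0233] 0.52
scene narrow_c [ 0.4539 -0.1074  0.0129] 0.61
scene stand [0.5874 0.1117 0.0091] 0.81
scene jar_band [ 0.6786 -0.2196  0.0125] 0.82
scene shaker [ 0.7253 -0.0355  0.0534] 0.75
scene foot_top [0.5842 0.1158 0.0176] 0.95
top {'vfov': 44.871277287
[... 493 characters left out ...]
2] 0.86
top stand [0.7362 0.1569 0.0173] 0.27
top jar_band [ 0.686  -0.2215  0.0168] 0.58
top shaker [ 0.7154 -0.0168  0.0828] 0.68
top foot_top [0.573  0.1202 0.0169] 0.87
wrist {'vfov': 59.9156603562168, 'cx': 255.2018693727555, 'cy': 192.73364567137057, 'dist': array([-0.02902175,  0.        ,  0.        ,  0.        ,  0.        ]), 'tool_from_camera': array([[ 9.99999919e-01,  3.79042992e-04,  1.37001367e-04,
        -9.99723756e-04],
       [-4.02214303e-04,  9.60298495e-01,  2.78974263e-01,
        -7.66934146e-02],
       [-2.58189670e-05, -2.78974296e-01,  9.60298569e-01,
        -1.44924775e-01],
       [ 0.00000000e+00,  0.00000000e+00,  0.00000000e+00,
         1.00000000e+00]])}
```

View pics/scene0.png

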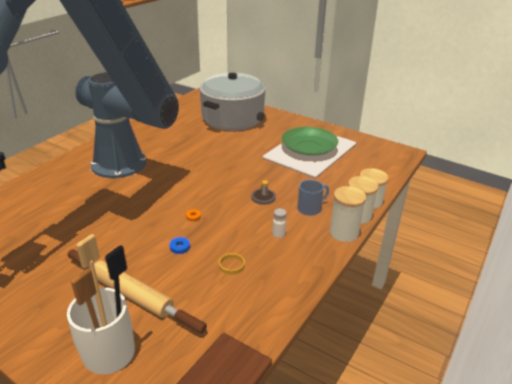

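View pics/top0.png

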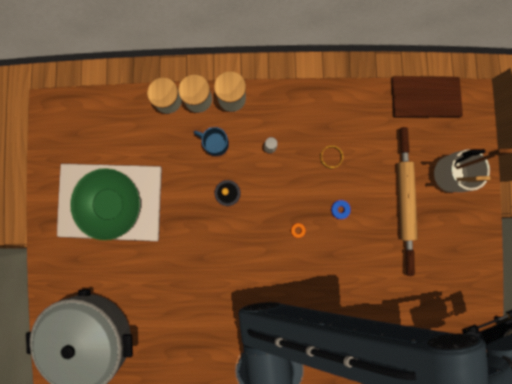

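Run:
```python
from h import *
for n in ['top','scene']:
    z=np.load('pics/%s0.npz'%n); P=cloud(n,z['d']); p=z['p'].astype(int)
    def rep(l,m):
        Q=P[m]; Q=Q[~np.isnan(Q[:,0])]
        if len(Q): print(n,l,len(Q),np.round(np.median(Q,0),4),np.round(Q.min(0),3),np.round(Q.max(0),3))
    r,g,b=p[...,0],p[...,1],p[...,2]
    rep('blue',(b>150)&(r<80)); rep('or',(r>220)&(g>80)&(g<150)&(b<60))
    X,Y,Z=P[...,0],P[...,1],P[...,2]
    rep('stand',(Z>.01)&(abs(X-.58)<.06)&(abs(Y-.115)<.06))
    rep('post',(Z>.03)&(abs(X-.58)<.06)&(abs(Y-.115)<.06))
    rep('mug',(Z>.02)&(abs(X-.69)<.07)&(abs(Y-.15)<.09))
    rep('shaker',(Z>.02)&(abs(X-.71)<.05)&(abs(Y+.02)<.05))
```

```text
top blue 170 [ 0.5128 -0.2389  0.0194] [ 0.488 -0.265  0.01 ] [ 0.539 -0.213  0.027]
top or 14 [ 0.4464 -0.089   0.0162] [ 0.435 -0.116  0.013] [ 0.467 -0.084  0.022]
top stand 500 [0.5731 0.1216 0.0159] [0.535 0.061 0.01 ] [0.617 0.166 0.072]
top post 40 [0.5747 0.1256 0.0635] [0.566 0.117 0.035] [0.584 0.135 0.072]
top mug 224 [0.7231 0.1596 0.0746] [0.694 0.115 0.02 ] [0.76  0.213 0.097]
top shaker 154 [ 0.7137 -0.018   0.0845] [ 0.699 -0.036  0.021] [0.736 0.001 0.094]
scene blue 173 [ 0.5168 -0.2466  0.0186] [ 0.488 -0.272  0.006] [ 0.544 -0.217  0.024]
scene or 95 [ 0.4471 -0.0965  0.0126] [ 0.411 -0.127 -0.004] [ 0.472 -0.065  0.018]
scene stand 263 [0.5825 0.1153 0.0144] [0.538 0.077 0.01 ] [0.618 0.154 0.066]
scene post 66 [0.5821 0.1184 0.05  ] [0.566 0.109 0.031] [0.593 0.133 0.066]
scene mug 533 [0.7286 0.1221 0.0641] [0.695 0.105 0.02 ] [0.76  0.21  0.092]
scene shaker 273 [ 0.7269 -0.0338  0.0569] [ 0.704 -0.047  0.021] [ 0.741 -0.004  0.09 ]
```

View pics/wrist0.png

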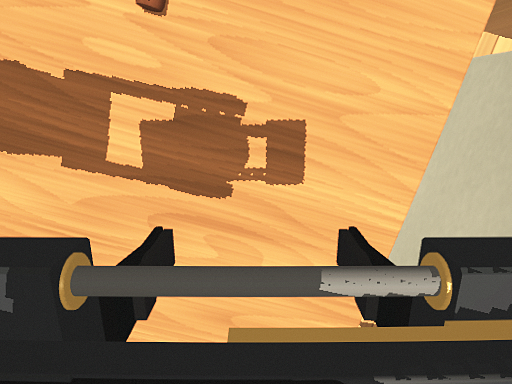

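```bash
python3 -m jog '-0.015 -0.026 0.003 0 0 2 1; -0.048 -0.08 0.008 0 0 5 1; -0.082 -0.138 0.014 0 0 7 1; -0.115 -0.194 0.02 0 0 9 1; -0.148 -0.25 0.025 0 0 11 1; -0.181 -0.306 0.03 0 0 13 1; -0.214 -0.36 0.035 0 0 15.6 1; -0.24 -0.405 0.038 0 0 15.6 1'
```

```text
time_s: 1.75
position: [0.4919, -0.2635, 0.2039]
tcp_rot: [[0.0, -1.0, 0.001], [-1.0, -0.0, -0.001], [0.001, -0.001, -1.0]]
force: [0.7, -0.1, -0.3]
opening: 0.998
```

```bash
python3 -m jog '-0.013 -0.011 0.002 0 0 0 1; -0.023 -0.021 0.004 0 0 0 1; -0.023 -0.021 0.004 0 0 0 1; -0.023 -0.021 0.004 0 0 0 1'
cat > ringfit.py <<'E'
from h import *
import sys
def blob(p,kind):
    hsv=cv2.cvtColor(p,cv2.COLOR_RGB2HSV); H,S,V=hsv[...,0],hsv[...,1],hsv[...,2]
    m={'blue':(H>100)&(H<130)&(S>120)&(V>50),'orange':(H>5)&(H<18)&(S>205)&(V>100)}[kind].astype(np.uint8)
    n,l,st,c=cv2.connectedComponentsWithStats(m)
    i=1+np.argmax(st[1:,4]); return (l==i).astype(np.uint8)
E
python3 - <<'E'
from ringfit import *
s=read_state(); p,d=capture('wrist'); save(p,'w1'); np.savez('pics/w1.npz',p=p,d=d); print(s['position'])
m=blob(p,'blue'); P=cloud('wrist',d,s); Q=P[m>0]; Q=Q[~np.isnan(Q[:,0])]; print(m.sum(),np.median(Q,0),Q.min(0),Q.max(0))
cs,h=cv2.findContours(m,cv2.RETR_CCOMP,cv2.CHAIN_APPROX_NONE)
for c in cs:
    if len(c)>30: 
        e=cv2.fitEllipse(c); print(len(c),e)
        W=onplane('wrist',c.reshape(-1,2),0.018,s); (x,y),r=cv2.minEnclosingCircle(W[:,:2].astype(np.float32)*1000); print('circ',x,y,r, W.mean(0))
E
```

```text
time_s: 2.25
position: [0.5108, -0.2432, 0.1999]
tcp_rot: [[-0.001, -1.0, -0.0], [-1.0, 0.001, -0.0], [0.0, 0.0, -1.0]]
force: [-0.3, 0.1, 0.4]
opening: 1.002
[ 0.51082843 -0.24319468  0.19989502]
2108 [ 0.51322869 -0.23621218  0.01967498] [ 0.48259435 -0.26919445  0.00090199] [ 0.54304489 -0.21093807  0.02246235]
164 ((252.6751251220703, 171.4751739501953), (57.69111251831055, 58.22611999511719), 2.486142158508301)
circ 513.7473754882812 -239.9070281982422 30.356250762939453 [ 0.51414017 -0.23969387  0.018     ]
175 ((258.5828857421875, 172.02508544921875), (30.5074405670166, 35.17399215698242), 175.06918334960938)
circ 512.346923828125 -247.17921447753906 20.923051834106445 [ 0.51425686 -0.24846999  0.018     ]
```

View pics/w1.png

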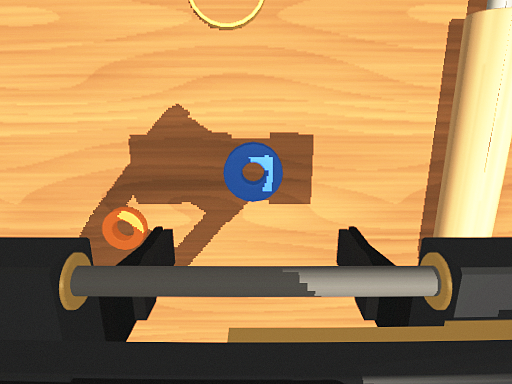

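```bash
python3 -m jog '-0.0033 -0.003 0.02 0 0 0 1; -0.0033 -0.003 0.06 0 0 0 1; -0.0033 -0.003 0.1 0 0 0 1; -0.0033 -0.003 0.135 0 0 0 1; -0.0033 -0.003 0.16 0 0 0 1; -0.0033 -0.003 0.17 0 0 0 1; -0.0033 -0.003 0.1755 0 0 0 1; -0.0033 -0.003 0.1755 0 0 0 1'
```

```text
time_s: 3.3
position: [0.5148, -0.2392, 0.0248]
tcp_rot: [[0.0, -1.0, 0.001], [-1.0, -0.0, -0.001], [0.001, -0.001, -1.0]]
force: [0.2, 0.1, 0.9]
opening: 0.999
```

```bash
python3 -m jog '0.0005 0.001 0.0005 0 0 0 0.8; 0.0005 0.001 0.0005 0 0 0 0.6; 0.0005 0.001 0.0005 0 0 0 0.5; 0.0005 0.001 0.0005 0 0 0 0.4;0.0005 0.001 0.0005 0 0 0 0.4; 0.0005 0.001 0.0005 0 0 0 0.4'
```

```text
time_s: 4.05
position: [0.5138, -0.2393, 0.0242]
tcp_rot: [[0.001, -1.0, 0.001], [-1.0, -0.001, -0.0], [0.0, -0.001, -1.0]]
force: [-1.0, 0.2, 4.3]
opening: 0.683
```

```bash
python3 -m jog '0 0 -0.01 0 0 0 0.4; 0 0 -0.04 0 0 0 0.4; 0 0 -0.08 0 0 0 0.4; 0 0 -0.12 0 0 0 0.4; 0 0 -0.15 0 0 0 0.4; 0 0 -0.17 0 0 0 0.4; 0 0 -0.176 0 0 0 0.4; 0 0 -0.176 0 0 0 0.4'
python3 - <<'E'
from ringfit import *
s=read_state(); p,d=capture('wrist'); save(p,'w2'); np.savez('pics/w2.npz',p=p,d=d); print(s['position'],s['force'],s['opening'])
E
```

```text
time_s: 5.05
position: [0.5132, -0.2389, 0.1997]
tcp_rot: [[0.0, -1.0, -0.0], [-1.0, -0.0, 0.0], [-0.0, 0.0, -1.0]]
force: [0.2, -0.5, 0.3]
opening: 0.686
[ 0.5132496  -0.23894903  0.19974154] [ 0.22018818 -0.52873408  0.2608606 ] 0.686478111283122
```

View pics/w2.png

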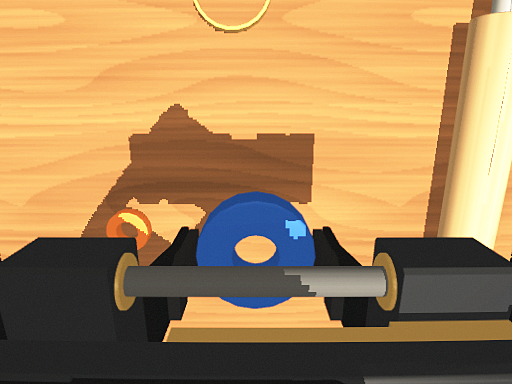

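```bash
cat > held.py <<'E'
from ringfit import *
from scipy.optimize import minimize
I=dict(position=[0,0,0],tcp_rot=np.eye(3))
def render(x,y,ztop,ro,ri,h,tx=0,ty=0):
    a=np.linspace(0,2*np.pi,120); R=cv2.Rodrigues(np.array([tx,ty,0.]))[0]; S=4
    def pr(r,z): return (project('wrist',np.c_[r*np.cos(a),r*np.sin(a),np.full(120,z)]@R.T+[x,y,ztop],I)*S+S/2-.5)
    m=np.zeros((384*S,512*S),np.uint8)
    hull=cv2.convexHull(np.r_[pr(ro,0),pr(ro,h)].astype(np.float32)); cv2.fillPoly(m,[np.round(hull).astype(int)],1)
    h1=np.zeros_like(m);h2=np.zeros_like(m)
    cv2.fillPoly(h1,[np.round(pr(ri,0)).astype(int)],1);cv2.fillPoly(h2,[np.round(pr(ri,h)).astype(int)],1)
    m[(h1&h2)>0]=0
    return cv2.resize(m.astype(np.float32),(512,384),interpolation=cv2.INTER_AREA)
def fit(p,kind,ro,h,ri=.0115,x0=(0,0,.005)):
    hsv=cv2.cvtColor(p,cv2.COLOR_RGB2HSV).astype(int)
    m=blob(p,kind).astype(np.float32)
    if kind=='blue': m=np.maximum(m,((hsv[...,0]>95)&(hsv[...,0]<130)&(hsv[...,1]>100)).astype(np.float32))
    valid=(hsv[...,2]>60)|(m>0)       # dark gripper parts out
    valid&=~((hsv[...,1]<60))         # grey bar out
    valid=cv2.erode(valid.astype(np.uint8),np.ones((3,3)))>0
    valid[:150]=False
    def cost(v): return np.abs(render(v[0],v[1],v[2],ro,ri,h)-m)[valid].sum()
    best=None
    for s in (.003,.001,.0005):
        v=minimize(cost,x0,method='Nelder-Mead',options=dict(initial_simplex=np.vstack([x0]+[np.array(x0)+s*e for e in np.eye(3)]),xatol=2e-5,fatol=.05)); x0=v.x
    return v.x,v.fun,m,valid
E
python3 - <<'E'
from held import *
p=np.load('pics/w2.npz')['p']
v,f,m,val=fit(p,'blue',.03,.018); print(np.round(v*1000,2),f)
r=render(*v,.03,.0115,.018); q=p.copy(); q[(cv2.Canny((r>.5).astype(np.uint8)*255,50,100)>0)]=[255,0,0]; q[~val]//=2; save(cv2.resize(q[150:340,150:362],None,fx=3,fy=3),'w2f')
E
```

```text
[-1.11  2.1   8.29] 187.5625
```

View pics/w2f.png

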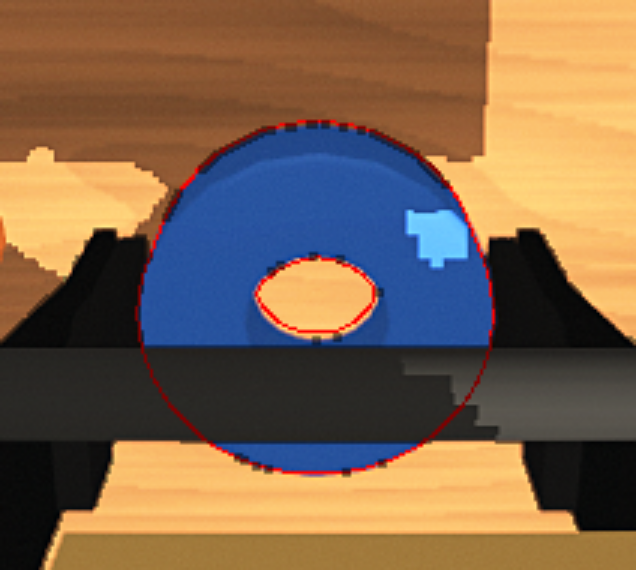

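```bash
python3 -m jog '-0.02 0.001 0 0 0 0 0.4; -0.07 0.003 0 0 0 0 0.4; -0.125 0.004 0 0 0 0 0.4; -0.18 0.005 0 0 0 0 0.4; -0.235 0.006 0 0 0 0 0.4; -0.29 0.006 0.0 0 0 0 0.4; -0.34 0.007 0.01 0 0 0 0.4; -0.361 0.008 0.03 0 0 0 0.4'
```

```text
time_s: 6.1
position: [0.5039, 0.1255, 0.1694]
tcp_rot: [[0.004, -1.0, -0.0], [-1.0, -0.004, 0.001], [-0.001, 0.0, -1.0]]
force: [-0.0, 0.4, -0.5]
opening: 0.683
```

```bash
python3 -m jog '0.002 -0.003 0.02 0 0 0 0.4; 0.004 -0.007 0.04 0 0 0 0.4; 0.004 -0.007 0.049 0 0 0 0.4; 0.004 -0.007 0.049 0 0 0 0.4'
python3 - <<'E'
from held import *
s=read_state(); p,d=capture('wrist'); save(p,'w3'); np.savez('pics/w3.npz',p=p,d=d,pos=s['position'],R=s['tcp_rot']); print(s['position'],s['force'],s['opening'])
P=cloud('wrist',d,s);Z=P[...,2]
m=(Z>.045)&(Z<.075); m[190:]=0; Q=P[m]; print(len(Q),np.median(Q,0))
E
```

```text
time_s: 6.6
position: [0.511, 0.1183, 0.12]
tcp_rot: [[0.001, -1.0, -0.003], [-1.0, -0.001, 0.0], [-0.0, 0.003, -1.0]]
force: [-0.3, -0.8, -0.7]
opening: 0.686
[0.51103755 0.11830069 0.12003111] [-0.28790482 -0.8331576  -0.67823495] 0.6861967057744188
937 [0.57783111 0.12540774 0.0644498 ]
```

View pics/w3.png

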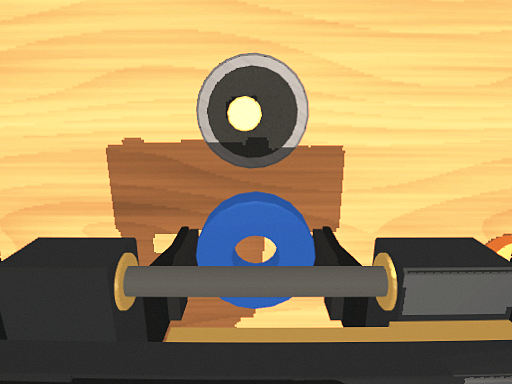

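Run:
```python
from held import *
z=np.load('pics/w3.npz'); p=z['p']; s=dict(position=z['pos'],tcp_rot=z['R'])
hsv=cv2.cvtColor(p,cv2.COLOR_RGB2HSV).astype(int)
m=np.zeros((384,512),np.uint8); m[90:140,220:270]=((hsv[...,1]>50)&(hsv[...,2]>90))[90:140,220:270]
n,l,st,c=cv2.connectedComponentsWithStats(m); i=1+np.argmax(st[1:,4]); print(st[i],c[i])
cs,_=cv2.findContours((l==i).astype(np.uint8),cv2.RETR_EXTERNAL,cv2.CHAIN_APPROX_NONE); e=cv2.fitEllipse(max(cs,key=len)); print(e)
W=onplane('wrist',[e[0]],.0625,s)[0]; print('cap world',W, 'tool',(W-s['position'])@s['tcp_rot']*1000)
f=K(camera_info('wrist'))[0,0]
v,fun,_,_=fit(p,'blue',.03,.018); print('ring tool',v*1000,fun)
t=(W-s['position'])@s['tcp_rot']; d=(t-v)[:2]; print('shift tool mm',d*1000)
```

```text
[227  96  35  36 898] [243.80289532 113.09799555]
((243.9672088623047, 113.3039321899414), (33.92338943481445, 34.86071014404297), 171.2438201904297)
cap world [0.57750511 0.12604339 0.0625    ] tool [ -7.68372278 -66.63960465  57.33968136]
ring tool [-0.9595607   2.25818252  8.28960713] 160.4375
shift tool mm [ -6.72416208 -68.89778717]
```

```bash
python3 -m jog '-0.001 -0.015 0 0 0 0 0.4; -0.004 -0.045 0 0 0 0 0.4; -0.007 -0.0685 0.005 0 0 0 0.4; -0.0069 -0.0685 0.015 0 0 0 0.4; -0.0069 -0.0685 0.025 0 0 0 0.4; -0.0069 -0.0685 0.027 0 0 0 0.4; -0.0069 -0.0685 0.027 0 0 0 0.4'
python3 - <<'E'
from held import *
s=read_state(); p,d=capture('wrist'); save(cv2.resize(p[150:340,150:362],None,fx=3,fy=3,interpolation=cv2.INTER_NEAREST),'w4'); np.savez('pics/w4.npz',p=p,d=d,pos=s['position'],R=s['tcp_rot']); print(s['position'],s['force'],s['opening'])
E
```

```text
time_s: 7.52
position: [0.5799, 0.1248, 0.0935]
tcp_rot: [[0.001, -1.0, -0.001], [-1.0, -0.001, -0.0], [0.0, 0.001, -1.0]]
force: [-0.4, 1.1, -0.8]
opening: 0.688
[0.57990518 0.12475631 0.09353793] [-0.35427867  1.13489855 -0.82491217] 0.6881831378803789
```

View pics/w4.png

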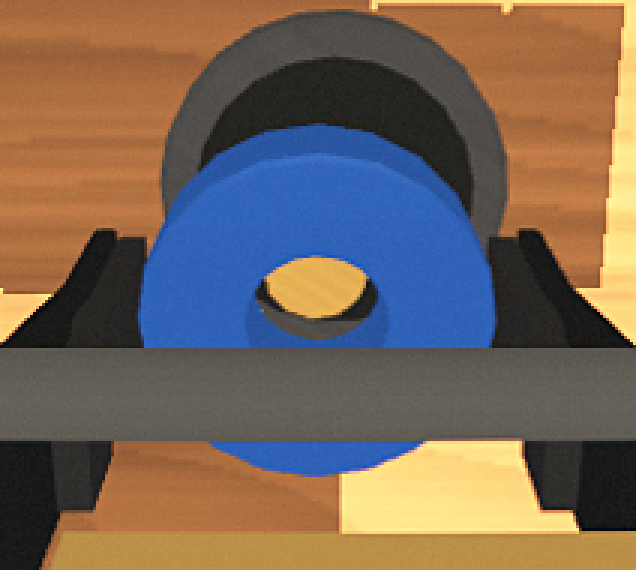

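Run:
```python
from held import *
z=np.load('pics/w4.npz'); p=z['p']
a=np.linspace(0,2*np.pi,200)
for zz,r in ((32.6,9),(33.6,10),(26.3,11.5),(8.3,11.5)):
    q=project('wrist',np.c_[-.96+r*np.cos(a),2.26+r*np.sin(a),np.full(200,zz)]/1000,I); print(zz,r,'cols',q[:,0].min(),q[:,0].max(),'rows',q[:,1].min(),q[:,1].max(), 'crop', (q.min(0)-150)*3,(q.max(0)-150)*3)
hsv=cv2.cvtColor(p,cv2.COLOR_RGB2HSV).astype(int)
m=(hsv[...,0]>12)&(hsv[...,0]<35)&(hsv[...,1]>60)&(hsv[...,2]>90)
for r in range(232,264,2):
    c=np.flatnonzero(m[r,225:290])+225; print(r,(c.min(),c.max()) if len(c) else None)
```

```text
32.6 9 cols 239.71998906960866 270.86449899926095 rows 223.2188558721371 251.92548829623084 crop [269.15996721 219.65656762] [362.593497   305.77646489]
33.6 10 cols 238.07388628362094 272.5075146456643 rows 220.94547025330453 252.70609139826578 crop [264.22165885 212.83641076] [367.52254394 308.11827419]
26.3 11.5 cols 234.75767682424706 275.84163125435697 rows 223.17171017893935 260.8757309122276 crop [254.27303047 219.51513054] [377.52489376 332.62719274]
8.3 11.5 cols 232.6928254592394 277.9576003129321 rows 236.412170183723 277.3511910226531 crop [248.07847638 259.23651055] [383.87280094 382.05357307]
232 None
234 None
236 (np.int64(249), np.int64(261))
238 (np.int64(245), np.int64(266))
240 (np.int64(241), np.int64(270))
242 (np.int64(239), np.int64(271))
244 (np.int64(239), np.int64(271))
246 (np.int64(239), np.int64(270))
248 (np.int64(240), np.int64(269))
250 (np.int64(242), np.int64(268))
252 (np.int64(244), np.int64(266))
254 (np.int64(247), np.int64(263))
256 (np.int64(253), np.int64(254))
258 None
260 None
262 (np.int64(257), np.int64(257))
```

Run:
```python
from held import *
import held
for nm in ('w2','w4'):
    p=np.load('pics/%s.npz'%nm)['p']
    hsv=cv2.cvtColor(p,cv2.COLOR_RGB2HSV).astype(int)
    m=((hsv[...,0]>95)&(hsv[...,0]<130)&(hsv[...,1]>100)&(hsv[...,2]>45)).astype(np.float32); m[:185]=0
    valid=np.ones((384,512),bool); valid[:185]=0; valid[260:302]=0; valid[310:]=0; valid[:,:200]=0; valid[:,313:]=0
    valid[232:260,:200]=0
    for tx0 in (0,):
        def cost(v): return np.abs(render(v[0]/1e3,v[1]/1e3,v[2]/1e3,.03,.0115,.018,np.radians(v[3]))-m)[valid].sum()
        x0=np.array([-1,2,8,0.])
        for s in (2,1,.5):
            v=minimize(cost,x0,method='Nelder-Mead',options=dict(initial_simplex=np.vstack([x0]+[x0+s*e for e in np.eye(4)]),xatol=.02,fatol=.05)); x0=v.x
        v3=minimize(lambda u:cost([u[0],u[1],u[2],0]),x0[:3],method='Nelder-Mead',options=dict(xatol=.02,fatol=.05))
        print(nm,np.round(v.x,2),v.fun,'notilt',np.round(v3.x,2),v3.fun)
    r=render(*(v.x[:3]/1e3),.03,.0115,.018,np.radians(v.x[3])); q=cv2.resize(p[150:340,150:362],None,fx=3,fy=3); rr=cv2.resize(r[150:340,150:362],None,fx=3,fy=3)
    q[(cv2.Canny((rr>.5).astype(np.uint8)*255,50,100)>0)]=[255,0,0]; save(q,nm+'g')
```

```text
w2 [-1.11  2.25  9.93 -3.31] 169.8125 notilt [-1.13  2.52  9.07] 230.25
w4 [-1.08  2.    9.12 -2.26] 149.8125 notilt [-1.1   2.12  8.19] 182.1875
```

View pics/w4g.png

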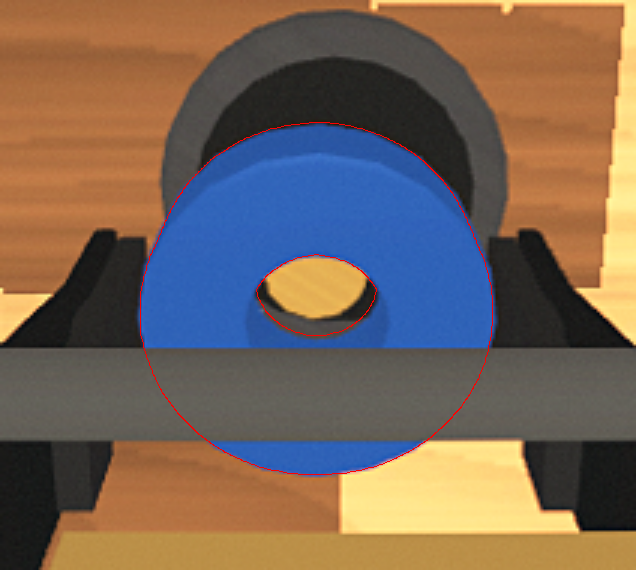

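```bash
python3 -m jog '0 0.0005 0.003 0 0 0 0.4; 0 0.0005 0.005 0 0 0 0.4; 0 0.0005 0.007 0 0 0 0.4; 0 0.0005 0.008 0 0 0 0.4; 0 0.0005 0.008 0 0 0 0.4'; python3 -m jog '0 0 0.001 0 0 0 0.4; 0 0 0.002 0 0 0 0.4; 0 0 0.002 0 0 0 0.4'
```

```text
time_s: 8.2
position: [0.5802, 0.1248, 0.0857]
tcp_rot: [[0.001, -1.0, -0.001], [-1.0, -0.001, -0.0], [0.0, 0.001, -1.0]]
force: [-0.9, -0.4, -0.3]
opening: 0.684
time_s: 8.57
position: [0.5802, 0.1248, 0.0837]
tcp_rot: [[0.0, -1.0, -0.0], [-1.0, -0.0, 0.0], [-0.0, 0.0, -1.0]]
force: [-1.0, 0.3, -0.4]
opening: 0.686
```

```bash
python3 -m jog '0 0 0.001 0 0 0 0.4; 0 0 0.002 0 0 0 0.4; 0 0 0.003 0 0 0 0.4; 0 0 0.004 0 0 0 0.4; 0 0 0.004 0 0 0 0.4'
python3 - <<'E'
from held import *
s=read_state(); p,d=capture('wrist'); save(cv2.resize(p[150:340,150:362],None,fx=3,fy=3,interpolation=cv2.INTER_NEAREST),'w5'); np.savez('pics/w5.npz',p=p,d=d,pos=s['position'],R=s['tcp_rot']); print(s['position'],s['force'],s['opening'],s['moment'])
E
```

```text
time_s: 9.2
position: [0.5802, 0.1248, 0.0797]
tcp_rot: [[0.001, -1.0, -0.0], [-1.0, -0.001, -0.0], [0.0, 0.0, -1.0]]
force: [-0.8, -1.2, 0.0]
opening: 0.684
[0.58018689 0.12476237 0.07969423] [-0.83834255 -1.21233622  0.0349583 ] 0.6842619735240207 [ 0.03192146  0.15795023 -0.04151319]
```

View pics/w5.png

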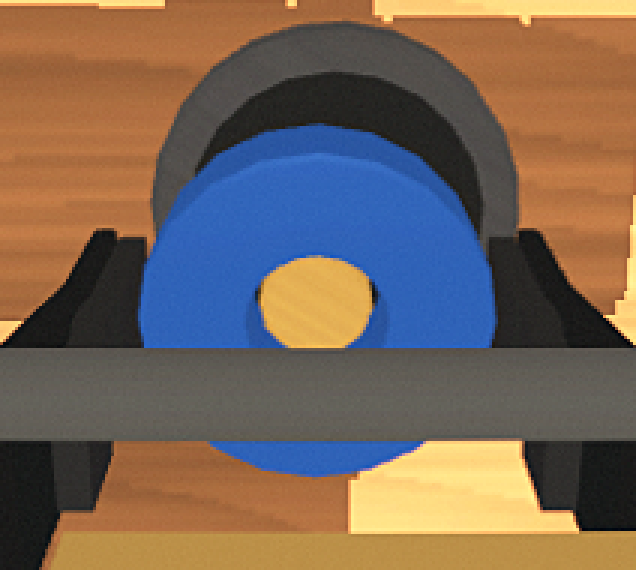

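```bash
python3 -m jog '0 0.0003 0.001 0 0 0 0.4; 0 0.0003 0.002 0 0 0 0.4; 0 0.0003 0.003 0 0 0 0.4; 0 0.0003 0.004 0 0 0 0.4; 0 0.0003 0.005 0 0 0 0.4; 0 0.0003 0.006 0 0 0 0.4;0 0.0003 0.007 0 0 0 0.4;0 0.0003 0.008 0 0 0 0.4'
```

```text
time_s: 10.25
position: [0.5799, 0.1247, 0.0718]
tcp_rot: [[0.001, -1.0, -0.0], [-1.0, -0.001, -0.0], [0.0, 0.0, -1.0]]
force: [-0.8, -0.8, 0.3]
opening: 0.686
```

```bash
python3 -m jog '0 0 0.001 0 0 0 0.4; 0 0 0.002 0 0 0 0.4; 0 0 0.003 0 0 0 0.4; 0 0 0.004 0 0 0 0.4; 0 0 0.005 0 0 0 0.4; 0 0 0.006 0 0 0 0.4;0 0 0.007 0 0 0 0.4;0 0 0.008 0 0 0 0.4'
```

```text
time_s: 11.25
position: [0.5795, 0.1248, 0.0636]
tcp_rot: [[0.001, -1.0, -0.001], [-1.0, -0.001, -0.0], [0.0, 0.001, -1.0]]
force: [-4.1, -0.1, 2.5]
opening: 0.681
```

```bash
python3 -m jog '0 0.0005 0 0 0 0 0.4; 0 0.001 0 0 0 0 0.4; 0 0.001 0.001 0 0 0 0.4; 0 0.001 0.002 0 0 0 0.4'
```

```text
time_s: 11.75
position: [0.5792, 0.1248, 0.062]
tcp_rot: [[0.001, -1.0, 0.0], [-1.0, -0.001, 0.0], [-0.0, -0.0, -1.0]]
force: [-3.1, -0.6, 3.0]
opening: 0.683
```

```bash
python3 -m jog '0 0.0005 0 0 0 0 0.4; 0 0.001 0 0 0 0 0.4; 0 0.001 0.001 0 0 0 0.4; 0 0.001 0.002 0 0 0 0.4; 0 0.001 0.003 0 0 0 0.4; 0 0.001 0.004 0 0 0 0.4'
```

```text
time_s: 12.5
position: [0.5785, 0.1247, 0.0579]
tcp_rot: [[0.0, -1.0, 0.001], [-1.0, -0.0, 0.0], [-0.0, -0.001, -1.0]]
force: [-1.1, -0.5, 1.8]
opening: 0.681
```

Side force is nearly gone; keep pushing down.

```bash
python3 -m jog '0 0.0003 0.001 0 0 0 0.4; 0 0.0003 0.002 0 0 0 0.4; 0 0.0003 0.003 0 0 0 0.4; 0 0.0003 0.004 0 0 0 0.4; 0 0.0003 0.005 0 0 0 0.4; 0 0.0003 0.006 0 0 0 0.4;0 0.0003 0.007 0 0 0 0.4;0 0.0003 0.008 0 0 0 0.4'
```

```text
time_s: 13.5
position: [0.578, 0.1248, 0.0499]
tcp_rot: [[0.0, -1.0, 0.001], [-1.0, -0.0, 0.0], [-0.0, -0.001, -1.0]]
force: [1.5, -0.4, 1.7]
opening: 0.683
```

```bash
python3 -m jog '0 0.0 0.001 0 0 0 0.4; 0 0.0 0.002 0 0 0 0.4; 0 0.0 0.003 0 0 0 0.4; 0 0 0.004 0 0 0 0.4; 0 0 0.005 0 0 0 0.4'
```

```text
time_s: 14.12
position: [0.5779, 0.1248, 0.0448]
tcp_rot: [[0.001, -1.0, 0.0], [-1.0, -0.001, 0.0], [-0.0, -0.0, -1.0]]
force: [1.1, -0.2, 3.3]
opening: 0.686
```

```bash
python3 -m jog '0 -0.0002 0.001 0 0 0 0.4; 0 -0.0002 0.002 0 0 0 0.4; 0 -0.0002 0.003 0 0 0 0.4; 0 -0.0002 0.004 0 0 0 0.4'; python3 -m jog '0 0 0.001 0 0 0 0.4; 0 0 0.001 0 0 0 0.4';python3 -m jog '0 0 0.001 0 0 0 0.4; 0 0 0.001 0 0 0 0.4'
```

```text
time_s: 14.62
position: [0.5779, 0.1248, 0.0408]
tcp_rot: [[0.001, -1.0, 0.0], [-1.0, -0.001, 0.0], [-0.0, -0.0, -1.0]]
force: [1.0, -0.6, 2.3]
opening: 0.687
time_s: 14.88
position: [0.5779, 0.1248, 0.0397]
tcp_rot: [[0.0, -1.0, -0.0], [-1.0, -0.0, 0.0], [-0.0, 0.0, -1.0]]
force: [1.2, -0.3, 1.2]
opening: 0.689
time_s: 15.12
position: [0.578, 0.1248, 0.0391]
tcp_rot: [[0.001, -1.0, 0.0], [-1.0, -0.001, -0.0], [0.0, -0.0, -1.0]]
force: [0.7, -0.8, 4.6]
opening: 0.682
```

```bash
python3 -m jog '0 0 0.0007 0 0 0 0.4; 0 0 0.0007 0 0 0 0.4';python3 -m jog '0 0 0.0005 0 0 0 0.4; 0 0 0.0005 0 0 0 0.4'
```

```text
time_s: 15.38
position: [0.578, 0.1248, 0.0388]
tcp_rot: [[0.001, -1.0, 0.0], [-1.0, -0.001, -0.0], [0.0, -0.0, -1.0]]
force: [-0.5, -0.4, 7.8]
opening: 0.688
time_s: 15.62
position: [0.578, 0.1248, 0.0385]
tcp_rot: [[0.001, -1.0, 0.0], [-1.0, -0.001, -0.0], [0.0, -0.0, -1.0]]
force: [-0.3, -0.2, 8.0]
opening: 0.686
```

```bash
python3 -m jog '0 0 0.0005 0 0 0 0.4; 0 0 0.0005 0 0 0 0.4; 0 0 0 0 0 0 0.8; 0 0 -0.001 0 0 0 1; 0 0 -0.001 0 0 0 1; 0 0 -0.001 0 0 0 1'; python3 -m jog '0 0 -0.01 0 0 0 1; 0 0 -0.03 0 0 0 1; 0 0 -0.06 0 0 0 1; 0 0 -0.09 0 0 0 1; 0 0.02 -0.12 0 0 0 1;0 0.05 -0.12 0 0 0 1; 0 0.05 -0.12 0 0 0 1'
python3 - <<'E'
from held import *
s=read_state(); p,d=capture('wrist'); save(p,'w6'); np.savez('pics/w6.npz',p=p,d=d,pos=s['position'],R=s['tcp_rot']); print(s['position'],s['force'],s['opening'],s['moment'])
p,d=capture('scene'); save(cv2.resize(p[140:280,150:350],None,fx=4,fy=4,interpolation=cv2.INTER_CUBIC),'s6')
E
```

```text
time_s: 16.38
position: [0.5775, 0.1248, 0.0382]
tcp_rot: [[0.0, -1.0, -0.001], [-1.0, -0.0, 0.0], [-0.0, 0.001, -1.0]]
force: [0.4, 0.1, -0.1]
opening: 0.977
time_s: 17.25
position: [0.5256, 0.1249, 0.1594]
tcp_rot: [[0.001, -1.0, -0.002], [-1.0, -0.001, -0.0], [0.0, 0.002, -1.0]]
force: [0.2, 0.4, -1.0]
opening: 0.999
[0.52558064 0.1249411  0.15944581] [ 0.22207937  0.40670612 -1.00854751] 0.9989471533079783 [-0.00677248 -0.01198573  0.03416404]
```

View pics/w6.png

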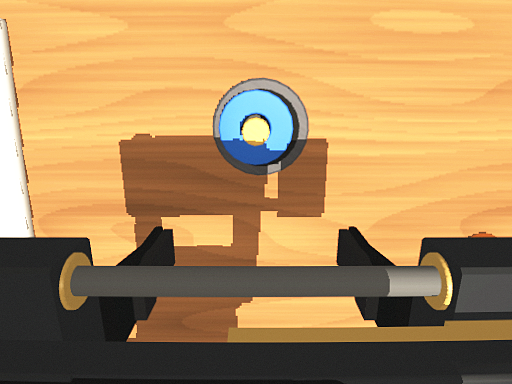

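View pics/s6.png

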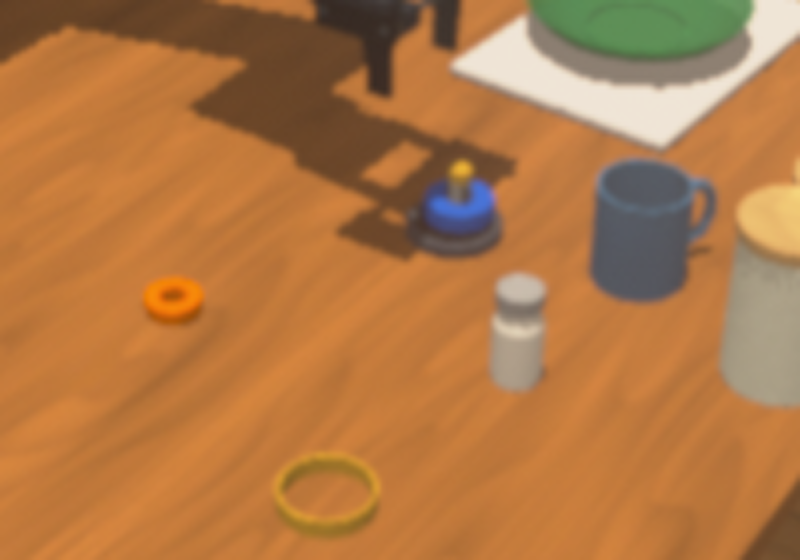

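```bash
python3 - <<'E'
from h import *
z=np.load('pics/w6.npz'); s=dict(position=z['pos'],tcp_rot=z['R']); P=cloud('wrist',z['d'],s); p=z['p'].astype(int)
m=(p[...,2]>110)&(p[...,0]<150)&(p[...,2]-p[...,0]>60); m[200:]=0; print('ring z',m.sum(),np.nanmedian(P[m],0),np.nanpercentile(P[m][:,2],[10,90]))
q=P[122:138,248:264].reshape(-1,3);print('cap',np.nanmedian(q,0))
q=P[60:75,100:200].reshape(-1,3);print('table',np.nanmedian(q,0))
for nm,sl in (('left',(slice(118,140),slice(222,234))),('right',(slice(118,140),slice(276,288))),('up',(slice(94,104),slice(250,262))),('dn',(slice(152,160),slice(250,262)))):
    q=P[sl][m[sl]]; print(nm,len(q),np.nanmedian(q,0))
E
python3 -m jog '0.015 0.005 -0.005 0 0 0 1; 0.05 0.02 -0.015 0 0 0 1; 0.1 0.035 -0.03 0 0 0 1; 0.15 0.05 -0.04 0 0 0 1; 0.195 0.065 -0.04 0 0 0 1; 0.215 0.074 -0.04 0 0 0 1; 0.222 0.076 -0.04 0 0 0 1; 0.222 0.076 -0.04 0 0 0 1'
python3 - <<'E'
from ringfit import *
s=read_state(); p,d=capture('wrist'); save(p,'w7'); np.savez('pics/w7.npz',p=p,d=d); print(s['position'])
m=blob(p,'orange'); P=cloud('wrist',d,s); Q=P[m>0]; print(m.sum(),np.nanmedian(Q,0))
cs,h=cv2.findContours(m,cv2.RETR_EXTERNAL,cv2.CHAIN_APPROX_NONE)
for c in cs:
    if len(c)>30: 
        e=cv2.fitEllipse(c); print(len(c),e)
        W=onplane('wrist',c.reshape(-1,2),0.015,s); (x,y),r=cv2.minEnclosingCircle(W[:,:2].astype(np.float32)*1000); print('circ',x,y,r, W.mean(0))
E
```

```text
ring z 3533 [0.57900362 0.12617195 0.03572058] [0.03473665 0.0366427 ]
cap [0.57928399 0.12613728 0.06461486]
table [0.62601422 0.21672913 0.0016931 ]
left 264 [0.57693972 0.14782054 0.03581594]
right 264 [0.57702493 0.10502121 0.03585128]
up 119 [0.59967422 0.12616954 0.03595619]
dn 96 [0.5550621  0.12611515 0.03559768]
time_s: 18.35
position: [0.4523, -0.0978, 0.1986]
tcp_rot: [[-0.001, -1.0, 0.0], [-1.0, 0.001, 0.0], [-0.0, -0.0, -1.0]]
force: [-0.2, 0.3, -0.3]
opening: 1.002
[ 0.4523372  -0.09784956  0.19863381]
85 [ 0.45842576 -0.11504067  0.01635008]
135 ((263.3197937011719, 172.4505157470703), (25.276247024536133, 41.02693176269531), 170.38693237304688)
circ 454.17828369140625 -105.65596771240234 22.169269561767578 [ 0.45561521 -0.11168238  0.015     ]
```

View pics/w7.png

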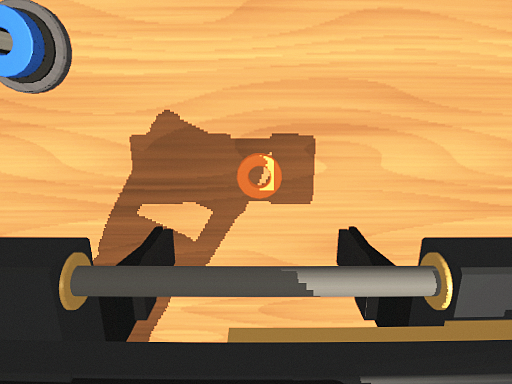

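```bash
cat >> ringfit.py <<'E'
def orange(p,u,v,r=40):
    q=p.astype(int); m=np.zeros((384,512),np.uint8)
    rb=(q[...,0]-q[...,2])/np.maximum(q[...,0],1); rg=(q[...,0]-q[...,1])/np.maximum(q[...,0],1)
    mm=(rb>.78)|((rb>.65)&(rg>.45)); m[v-r:v+r,u-r:u+r]=mm[v-r:v+r,u-r:u+r]
    return m
E
python3 - <<'E'
from ringfit import *
z=np.load('pics/w7.npz'); p=z['p']
for uv in ((259,165),(246,176),(272,176),(300,176),(259,188),(264,160)): print(uv,p[uv[1],uv[0]])
m=orange(p,259,176); print(m.sum()); cs,_=cv2.findContours(m,cv2.RETR_EXTERNAL,cv2.CHAIN_APPROX_NONE); c=max(cs,key=len)
c=cv2.convexHull(c); s=dict(position=np.array([0.4523,-0.0978,0.1986]),tcp_rot=np.array([[0,-1,0],[-1,0,0],[0,0,-1.]]))
W=onplane('wrist',c.reshape(-1,2),0.015,s); print(cv2.minEnclosingCircle(W[:,:2].astype(np.float32)*1000), cv2.boundingRect(c))
save(cv2.resize(np.hstack([p[130:220,210:310],np.repeat(m[130:220,210:310,None]*255,3,2)]),None,fx=3,fy=3,interpolation=0),'w7m')
E
```

```text
(259, 165) [222 107  43]
(246, 176) [231 113  45]
(272, 176) [255 253 130]
(300, 176) [146  91  52]
(259, 188) [253 141  61]
(264, 160) [228 112  47]
1090
((451.1972351074219, -100.25468444824219), 23.78135871887207) (237, 153, 45, 46)
```

View pics/w7m.png

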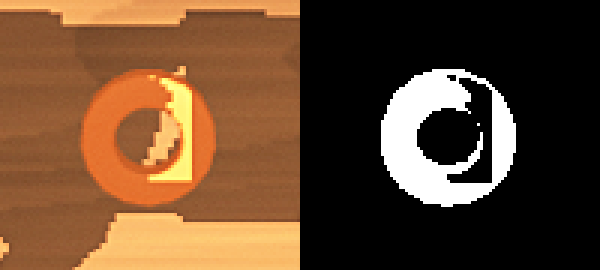

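```bash
python3 -m jog '0.0019 0.0011 0.02 0 0 0 1; 0.0019 0.0011 0.06 0 0 0 1; 0.0019 0.0011 0.1 0 0 0 1; 0.0019 0.0011 0.135 0 0 0 1; 0.0019 0.0011 0.16 0 0 0 1; 0.0019 0.0011 0.17 0 0 0 1; 0.0019 0.0011 0.174 0 0 0 1; 0.0019 0.0011 0.174 0 0 0 1'
```

```text
time_s: 19.4
position: [0.4515, -0.0991, 0.0251]
tcp_rot: [[0.001, -1.0, 0.001], [-1.0, -0.001, -0.0], [0.0, -0.001, -1.0]]
force: [0.6, 0.7, 0.2]
opening: 1.0
```

```bash
python3 -m jog '0.0005 0.0003 0.0015 0 0 0 0.8; 0.0005 0.0003 0.0015 0 0 0 0.6; 0.0005 0.0003 0.0015 0 0 0 0.4; 0.0005 0.0003 0.0015 0 0 0 0.3;0.0005 0.0003 0.0015 0 0 0 0.25; 0.0005 0.0003 0.0015 0 0 0 0.25; 0.0005 0.0003 0.0015 0 0 0 0.25; 0.0005 0.0003 0.0015 0 0 0 0.25'
```

```text
time_s: 20.4
position: [0.4507, -0.0998, 0.0232]
tcp_rot: [[0.001, -1.0, 0.0], [-1.0, -0.001, -0.0], [0.0, -0.0, -1.0]]
force: [-0.6, -0.9, 2.4]
opening: 0.513
```

```bash
python3 -m jog '0 0 -0.01 0 0 0 0.25; 0 0 -0.04 0 0 0 0.25; -0.02 0 -0.08 0 0 0 0.25; -0.06 -0.015 -0.11 0 0 0 0.25; -0.11 -0.03 -0.13 0 0 0 0.25; -0.16 -0.045 -0.13 0 0 0 0.25; -0.205 -0.055 -0.13 0 0 0 0.25; -0.22 -0.06 -0.13 0 0 0 0.25'
```

```text
time_s: 21.4
position: [0.5104, 0.1227, 0.1537]
tcp_rot: [[0.004, -1.0, 0.0], [-1.0, -0.004, 0.0], [-0.0, -0.0, -1.0]]
force: [0.5, -1.0, -1.1]
opening: 0.514
```

```bash
python3 -m jog '0.001 0 0.015 0 0 0 0.25; 0.002 0 0.03 0 0 0 0.25; 0.002 0 0.0335 0 0 0 0.25; 0.002 0 0.0335 0 0 0 0.25'
python3 - <<'E'
from held import *
s=read_state(); p,d=capture('wrist'); save(p,'w8'); np.savez('pics/w8.npz',p=p,d=d,pos=s['position'],R=s['tcp_rot']); print(s['position'],s['force'],s['opening'])
E
```

```text
time_s: 21.9
position: [0.51, 0.1173, 0.1189]
tcp_rot: [[-0.001, -1.0, -0.002], [-1.0, 0.001, -0.0], [0.0, 0.002, -1.0]]
force: [-1.0, -0.7, 0.3]
opening: 0.517
[0.51004784 0.11727715 0.11885845] [-1.0434301  -0.68085505  0.29709997] 0.5167386329625256
```

View pics/w8.png

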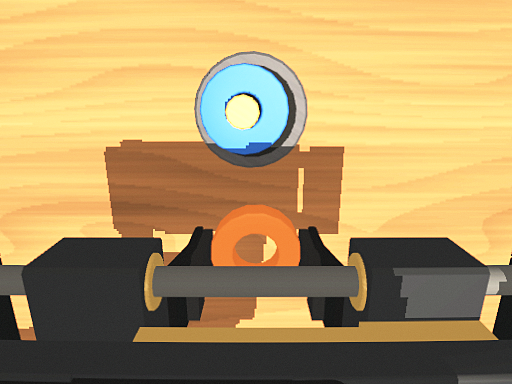

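```bash
cat > fit2.py <<'E'
from held import *
def fit_h(p,kind,ro,h):
    if kind=='orange': m=orange(p,256,245,60).astype(np.float32)
    else:
        hsv=cv2.cvtColor(p,cv2.COLOR_RGB2HSV).astype(int); m=((hsv[...,0]>95)&(hsv[...,0]<130)&(hsv[...,1]>100)&(hsv[...,2]>45)).astype(np.float32)
    valid=np.zeros((384,512),bool); valid[195:262,205:305]=1; valid[302:310,205:305]=(kind!='orange')
    m[:185]=0
    out=[]
    def cost(v): return np.abs(render(v[0]/1e3,v[1]/1e3,8.3/1e3 if len(v)<3 else v[2]/1e3,ro,.0115,h)-m)[valid].sum()
    x0=np.array([-1,2,8.])
    for s in (2,1,.5):
        v=minimize(cost,x0,method='Nelder-Mead',options=dict(initial_simplex=np.vstack([x0]+[x0+s*e for e in np.eye(3)]),xatol=.02,fatol=.05)); x0=v.x
    return v.x,v.fun,m,cost
def cap(p,u,v,s,zc=.0625,r=26):
    hsv=cv2.cvtColor(p,cv2.COLOR_RGB2HSV).astype(int); m=np.zeros((384,512),np.uint8); sl=(slice(v-r,v+r),slice(u-r,u+r))
    m[sl]=((hsv[...,0]<38)&(hsv[...,0]>8)&(hsv[...,1]>40)&(hsv[...,2]>90))[sl]
    n,l,st,c=cv2.connectedComponentsWithStats(m); i=l[v,u]
    cs,_=cv2.findContours((l==i).astype(np.uint8),cv2.RETR_EXTERNAL,cv2.CHAIN_APPROX_NONE); e=cv2.fitEllipse(cv2.convexHull(max(cs,key=len)))
    W=onplane('wrist',[e[0]],zc,s)[0]; return e,W,(W-s['position'])@s['tcp_rot']*1000
E
python3 - <<'E'
from fit2 import *
for nm,kind,ro,h,u,v in (('w3','blue',.03,.018,244,113),('w8','orange',.023,.015,242,112)):
    z=np.load('pics/%s.npz'%nm); p=z['p']; s=dict(position=z['pos'],tcp_rot=z['R'])
    x,f,m,_=fit_h(p,kind,ro,h); print(nm,np.round(x,2),f)
    e,W,t=cap(p,u,v,s); print('cap',np.round(e[0],1),np.round(e[1],1),np.round(W,4),np.round(t,2), 'Rideal', (W-s['position'])*1000)
    r=render(*(x/1e3),ro,.0115,h); q=p.copy();q[(cv2.Canny((r>.5).astype(np.uint8)*255,50,100)>0)]=[0,255,0]; save(cv2.resize(q[180:320,180:330],None,fx=4,fy=4,interpolation=0),nm+'h')
E
```

```text
w3 [-1.12  2.49  8.7 ] 200.625
cap [243.9 113.3] [34.7 35.5] [0.5775 0.1261 0.0625] [ -7.7  -66.65  57.34] Rideal [ 66.47378028   7.75418303 -57.5311139 ]
w8 [-0.99  1.69  8.52] 1935.0
cap [242.2 111.3] [33.9 34.5] [0.5778 0.1259 0.0625] [ -8.66 -67.87  56.22] Rideal [ 67.76864647   8.57380763 -56.35844798]
```

View pics/w8h.png

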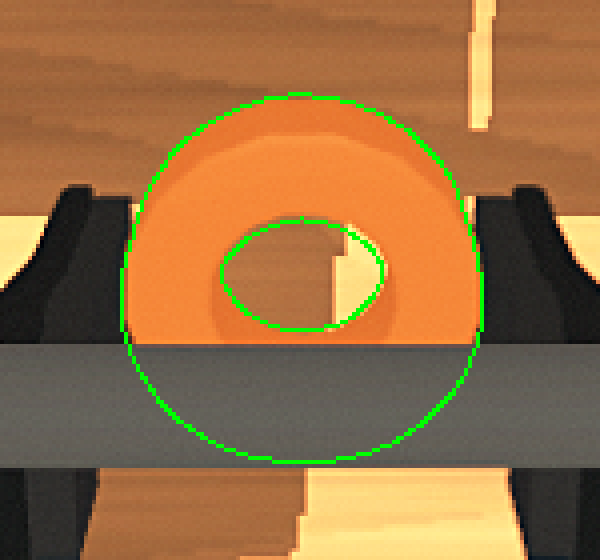

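```bash
python3 -m jog '-0.001 -0.015 0 0 0 0 0.25; -0.004 -0.045 0 0 0 0 0.25; -0.0076 -0.0673 0.005 0 0 0 0.25; -0.0076 -0.0673 0.015 0 0 0 0.25; -0.0076 -0.0673 0.025 0 0 0 0.25; -0.0076 -0.0673 0.027 0 0 0 0.25; -0.0076 -0.0673 0.027 0 0 0 0.25'
python3 - <<'E'
from held import *
s=read_state(); p,d=capture('wrist'); save(cv2.resize(p[150:340,150:362],None,fx=3,fy=3,interpolation=cv2.INTER_NEAREST),'w9'); np.savez('pics/w9.npz',p=p,d=d,pos=s['position'],R=s['tcp_rot']); print(s['position'],s['force'],s['opening'])
E
```

```text
time_s: 22.82
position: [0.5769, 0.1259, 0.0923]
tcp_rot: [[0.001, -1.0, -0.001], [-1.0, -0.001, -0.0], [0.0, 0.001, -1.0]]
force: [0.3, -0.8, 0.1]
opening: 0.513
[0.57694864 0.12594401 0.09231915] [ 0.26146516 -0.78397433  0.14568912] 0.5126564327669217
```

View pics/w9.png

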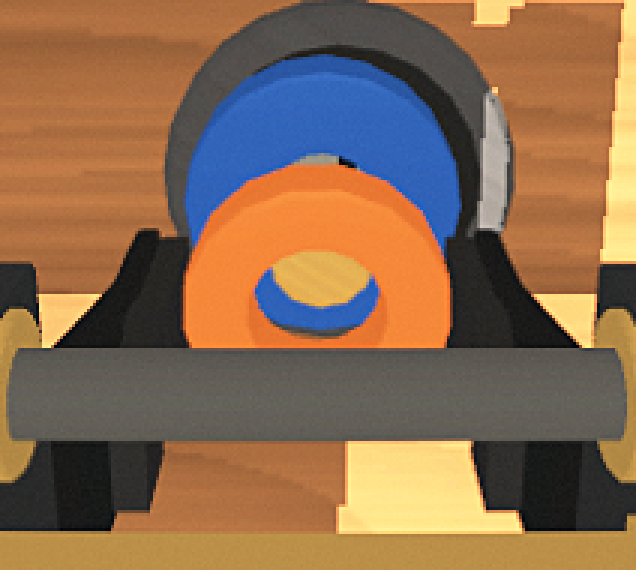

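```bash
python3 -m jog '0.001 -0.0005 0 0 0 0 0.25; 0.001 -0.0005 0.002 0 0 0 0.25; 0.001 -0.0005 0.004 0 0 0 0.25; 0.001 -0.0005 0.006 0 0 0 0.25; 0.001 -0.0005 0.007 0 0 0 0.25; 0.001 -0.0005 0.007 0 0 0 0.25'; python3 -m jog '0 0 0.001 0 0 0 0.25; 0 0 0.002 0 0 0 0.25; 0 0 0.002 0 0 0 0.25'
```

```text
time_s: 23.62
position: [0.5782, 0.125, 0.0855]
tcp_rot: [[0.001, -1.0, -0.0], [-1.0, -0.001, 0.0], [-0.0, 0.0, -1.0]]
force: [-0.2, -0.0, -0.6]
opening: 0.517
time_s: 24.0
position: [0.5783, 0.125, 0.0836]
tcp_rot: [[0.0, -1.0, -0.0], [-1.0, -0.0, -0.0], [0.0, 0.0, -1.0]]
force: [0.0, 0.2, -0.1]
opening: 0.515
```

```bash
python3 -m jog '0 0 0.001 0 0 0 0.25; 0 0 0.002 0 0 0 0.25; 0 0 0.003 0 0 0 0.25; 0 0 0.004 0 0 0 0.25; 0 0 0.004 0 0 0 0.25';  python3 -m jog '0 0 0.001 0 0 0 0.25; 0 0 0.002 0 0 0 0.25; 0 0 0.003 0 0 0 0.25; 0 0 0.004 0 0 0 0.25; 0 0 0.005 0 0 0 0.25;0 0 0.006 0 0 0 0.25'
```

```text
time_s: 24.62
position: [0.5783, 0.125, 0.0795]
tcp_rot: [[0.0, -1.0, -0.0], [-1.0, -0.0, 0.0], [-0.0, 0.0, -1.0]]
force: [1.1, -0.5, -0.2]
opening: 0.514
time_s: 25.38
position: [0.5784, 0.125, 0.0736]
tcp_rot: [[0.001, -1.0, 0.0], [-1.0, -0.001, -0.0], [0.0, -0.0, -1.0]]
force: [-0.0, -0.8, -0.1]
opening: 0.516
```

```bash
python3 -m jog '0 0 0.001 0 0 0 0.25; 0 0 0.002 0 0 0 0.25; 0 0 0.003 0 0 0 0.25; 0 0 0.004 0 0 0 0.25; 0 0 0.005 0 0 0 0.25;0 0 0.006 0 0 0 0.25';  python3 -m jog '0 0 0.001 0 0 0 0.25; 0 0 0.002 0 0 0 0.25; 0 0 0.003 0 0 0 0.25; 0 0 0.004 0 0 0 0.25; 0 0 0.005 0 0 0 0.25;0 0 0.006 0 0 0 0.25'
```

```text
time_s: 26.12
position: [0.5782, 0.125, 0.0676]
tcp_rot: [[0.001, -1.0, -0.0], [-1.0, -0.001, -0.0], [0.0, 0.0, -1.0]]
force: [-0.5, 0.4, 0.1]
opening: 0.516
time_s: 26.88
position: [0.5782, 0.125, 0.0616]
tcp_rot: [[0.001, -1.0, -0.0], [-1.0, -0.001, 0.0], [-0.0, 0.0, -1.0]]
force: [-0.7, 0.5, 0.5]
opening: 0.513
```

```bash
python3 -m jog '0 0 0.001 0 0 0 0.25; 0 0 0.002 0 0 0 0.25; 0 0 0.003 0 0 0 0.25; 0 0 0.003 0 0 0 0.25';  python3 -m jog '0 0 0.001 0 0 0 0.25; 0 0 0.001 0 0 0 0.25'; python3 -m jog '0 0 0.001 0 0 0 0.25; 0 0 0.001 0 0 0 0.25'
```

```text
time_s: 27.38
position: [0.5782, 0.125, 0.0585]
tcp_rot: [[0.001, -1.0, -0.0], [-1.0, -0.001, 0.0], [-0.0, 0.0, -1.0]]
force: [-0.9, 0.3, 0.4]
opening: 0.512
time_s: 27.62
position: [0.5782, 0.125, 0.0576]
tcp_rot: [[0.001, -1.0, -0.0], [-1.0, -0.001, 0.0], [-0.0, 0.0, -1.0]]
force: [-1.2, 0.6, -0.0]
opening: 0.515
time_s: 27.88
position: [0.5783, 0.125, 0.0566]
tcp_rot: [[0.001, -1.0, -0.0], [-1.0, -0.001, -0.0], [0.0, 0.0, -1.0]]
force: [-1.3, 0.6, 0.6]
opening: 0.512
```

Run:
```python
from held import *
s=read_state(); p,d=capture('wrist'); save(cv2.resize(p[150:340,150:362],None,fx=3,fy=3,interpolation=cv2.INTER_NEAREST),'w10'); print(s['position'],s['force'],s['opening'])
p,d=capture('scene'); save(cv2.resize(p[160:230,230:330],None,fx=7,fy=7,interpolation=cv2.INTER_CUBIC),'s10')
```

```text
[0.57831862 0.12496738 0.05662906] [-1.26936644  0.58308415  0.59649058] 0.5120120074261136
```

View pics/w10.png

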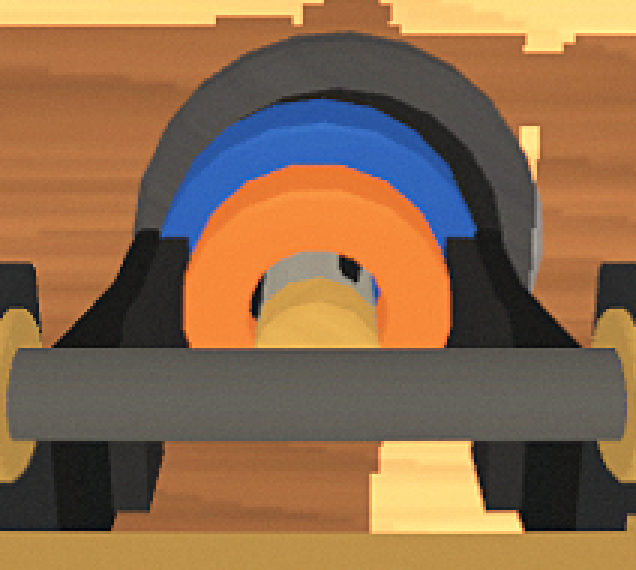

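View pics/s10.png

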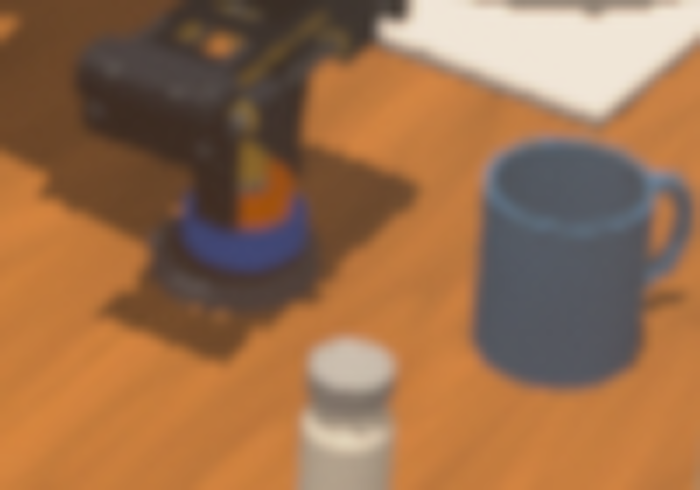

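```bash
python3 -m jog '0 0 0.001 0 0 0 0.25; 0 0 0.001 0 0 0 0.25';  python3 -m jog '0 0 0.001 0 0 0 0.25; 0 0 0.001 0 0 0 0.25'
```

```text
time_s: 28.22
position: [0.5783, 0.125, 0.056]
tcp_rot: [[0.001, -1.0, -0.0], [-1.0, -0.001, -0.0], [0.0, 0.0, -1.0]]
force: [-2.6, 1.2, 3.9]
opening: 0.509
time_s: 28.48
position: [0.5783, 0.125, 0.0555]
tcp_rot: [[0.001, -1.0, 0.0], [-1.0, -0.001, -0.0], [0.0, -0.0, -1.0]]
force: [-3.0, 0.8, 7.5]
opening: 0.516
```

```bash
python3 -m jog '0 0.0004 0.0008 0 0 0 0.25; 0 0.0004 0.0008 0 0 0 0.25';  python3 -m jog '0 0 0.0008 0 0 0 0.25; 0 0 0.0008 0 0 0 0.25'
```

```text
time_s: 28.72
position: [0.5783, 0.125, 0.0551]
tcp_rot: [[0.001, -1.0, 0.001], [-1.0, -0.001, -0.0], [0.0, -0.001, -1.0]]
force: [-3.0, 0.5, 8.9]
opening: 0.515
time_s: 28.98
position: [0.5783, 0.125, 0.0546]
tcp_rot: [[0.001, -1.0, 0.001], [-1.0, -0.001, -0.0], [0.0, -0.001, -1.0]]
force: [-3.0, 0.9, 11.6]
opening: 0.508
```

```bash
python3 -m jog '0 0 -0.0005 0 0 0 0.25; 0 0 -0.0005 0 0 0 0.7; 0 0 -0.0005 0 0 0 1; 0 0 -0.0005 0 0 0 1; 0 0 -0.0005 0 0 0 1'; python3 -m jog '0 0 -0.01 0 0 0 1; 0 0 -0.03 0 0 0 1; 0 0 -0.06 0 0 0 1; 0 0 -0.09 0 0 0 1; 0 0.02 -0.11 0 0 0 1;0 0.05 -0.11 0 0 0 1; 0 0.05 -0.11 0 0 0 1;0 0.05 -0.11 0 0 0 1'
python3 - <<'E'
from fit2 import *
s=read_state(); p,d=capture('wrist'); save(p,'w11'); np.savez('pics/w11.npz',p=p,d=d,pos=s['position'],R=s['tcp_rot']); print(s['position'],s['force'])
P=cloud('wrist',d,s); q=p.astype(int)
rb=(q[...,0]-q[...,2])/np.maximum(q[...,0],1)
p,d=capture('scene'); save(cv2.resize(p[160:230,230:330],None,fx=7,fy=7,interpolation=cv2.INTER_CUBIC),'s11')
p,d=capture('top'); save(p,'t11')
E
```

```text
time_s: 29.6
position: [0.578, 0.1249, 0.0533]
tcp_rot: [[0.0, -1.0, -0.0], [-1.0, -0.0, -0.0], [0.0, 0.0, -1.0]]
force: [0.4, -0.3, 0.7]
opening: 0.885
time_s: 30.6
position: [0.5292, 0.1249, 0.1641]
tcp_rot: [[0.0, -1.0, 0.002], [-1.0, -0.0, 0.0], [-0.0, -0.002, -1.0]]
force: [0.4, -0.2, 0.2]
opening: 1.003
[0.52924887 0.12493553 0.16407207] [ 0.39236498 -0.17551863  0.15230732]
```

View pics/w11.png

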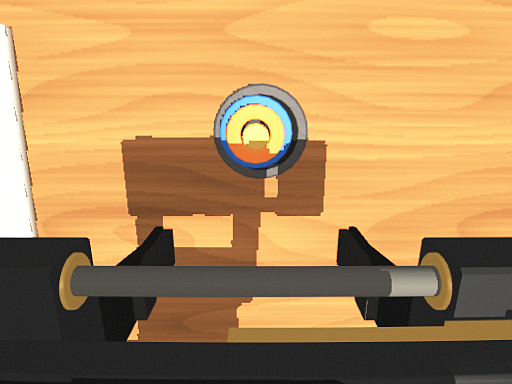

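View pics/s11.png

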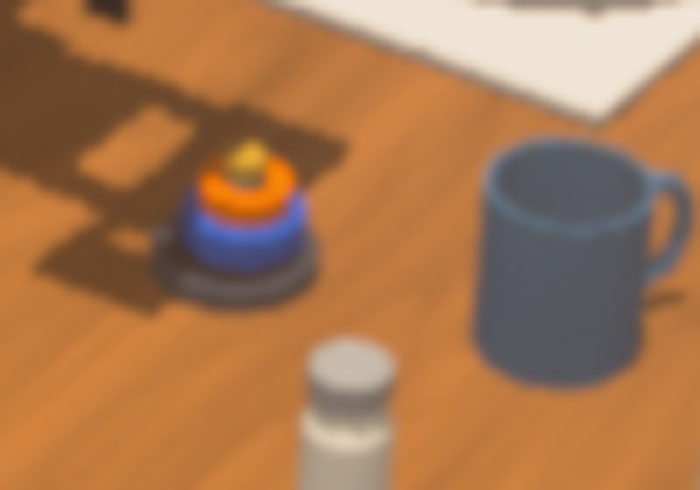

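Run:
```python
from fit2 import *
z=np.load('pics/w11.npz'); s=dict(position=z['pos'],tcp_rot=np.array([[0,-1,0],[-1,0,0],[0,0,-1.]])); P=cloud('wrist',z['d'],s)
c=np.nanmedian(P[128:138,250:262].reshape(-1,3),0); print('cap',c)
X=P-c; r=np.hypot(X[...,0],X[...,1]); a=np.degrees(np.arctan2(X[...,1],X[...,0]))
for nm,lo,hi in (('cap',0,8),('orange',14,21),('blue',25,28.5),('foot',35,36.5),('table',55,80)):
    print(nm,[ (int(((r>lo/1e3)&(r<hi/1e3)&(abs(a-t)<45)).sum()),round(float(np.nanmedian(P[...,2][(r>lo/1e3)&(r<hi/1e3)&(abs(((a-t)+180)%360-180)<45)])*1e3),1)) for t in (0,90,180,270)])
z=np.load('pics/w6.npz');s=dict(position=z['pos'],tcp_rot=np.array([[0,-1,0],[-1,0,0],[0,0,-1.]])); P=cloud('wrist',z['d'],s)
c=np.nanmedian(P[124:136,250:262].reshape(-1,3),0); print('before: cap',c)
X=P-c; r=np.hypot(X[...,0],X[...,1]); a=np.degrees(np.arctan2(X[...,1],X[...,0]))
for nm,lo,hi in (('blue',16,27),('table',55,80)):
    print(nm,[ round(float(np.nanmedian(P[...,2][(r>lo/1e3)&(r<hi/1e3)&(abs(((a-t)+180)%360-180)<45)])*1e3),1) for t in (0,90,180,270)])
z=np.load('pics/w3.npz');s=dict(position=z['pos'],tcp_rot=np.array([[0,-1,0],[-1,0,0],[0,0,-1.]])); P=cloud('wrist',z['d'],s)
c=np.nanmedian(P[108:118,238:250].reshape(-1,3),0); print('bare: cap',c)
X=P-c; r=np.hypot(X[...,0],X[...,1]); a=np.degrees(np.arctan2(X[...,1],X[...,0])); a[180:]=np.nan
for nm,lo,hi in (('seat',16,25),('table',52,70)):
    print(nm,[ round(float(np.nanmedian(P[...,2][(r>lo/1e3)&(r<hi/1e3)&(abs(((a-t)+180)%360-180)<45)])*1e3),1) for t in (0,90,180,270)])
```

```text
cap [0.58000042 0.1253657  0.06449771]
cap [(134, 63.6), (96, 64.4), (45, 64.4), (0, 64.5)]
orange [(348, 49.8), (326, 50.2), (884, 232.4), (0, 50.5)]
blue [(217, 34.0), (421, 229.5), (3311, 253.2), (0, 229.0)]
foot [(103, 12.6), (538, 234.7), (232, 252.4), (0, 235.0)]
table [(3788, 1.4), (12421, 227.6), (2819, 3.4), (0, 224.1)]
before: cap [0.5794604  0.12609228 0.06481245]
blue [36.0, 35.8, 228.4, 35.9]
table [1.9, 225.5, 150.7, 225.0]
bare: cap [0.57824034 0.12619098 0.06479588]
seat [17.1, 16.9, 16.9, 17.0]
table [2.1, 2.0, 1.9, 2.0]
```

View pics/t11.png

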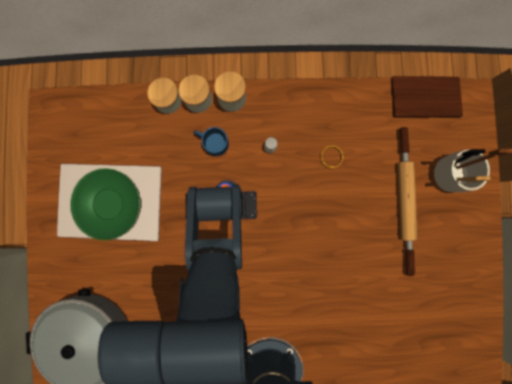

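Run:
```python
from fit2 import *
T=np.array([[0,-1,0],[-1,0,0],[0,0,-1.]])
for nm,uv in (('w11',(256,131)),('w6',(256,129)),('w3',(244,113))):
    z=np.load('pics/%s.npz'%nm); P=cloud('wrist',z['d'],dict(position=z['pos'],tcp_rot=T)); P[222:]=np.nan; q=z['p'].astype(int); 
    e,W,_=cap(z['p'],*uv,dict(position=z['pos'],tcp_rot=T),zc=.0645)
    print(nm,'cap',np.round(W,4))
    X=P-W; r=np.hypot(X[...,0],X[...,1])*1e3; Z=P[...,2]*1e3; ok=~np.isnan(Z)
    # plane fit of the table for tilt correction
    tb=ok&(r>55)&(r<110)&(Z<8); A=np.c_[X[tb][:,:2],np.ones(tb.sum())]; co=np.linalg.lstsq(A,Z[tb],rcond=None)[0]; print('table',co.round(2))
    H=Z-(X[...,0]*co[0]+X[...,1]*co[1]+co[2])
    for lo,hi in ((0,7),(13,15),(15,17),(17,19),(19,21),(24,26),(26,28),(35,36.5)):
        m=ok&(r>lo)&(r<hi); h=H[m]; print((lo,hi),len(h),np.percentile(h,[10,50,90]).round(1),end=' ')
    print()
```

```text
w11 cap [0.5796 0.1262 0.0645]
table [-3.41 -0.44  1.64]
(0, 7) 294 [62.  62.8 63.7] (13, 15) 283 [47.6 48.6 49.5] (15, 17) 345 [47.8 48.7 49.6] (17, 19) 386 [47.7 48.7 49.7] (19, 21) 435 [47.2 48.6 49.6] (24, 26) 317 [32.4 33.4 34.5] (26, 28) 452 [32.  33.2 34.2] (35, 36.5) 382 [ 9.2 12.1 15.4] 
w6 cap [0.5789 0.126  0.0645]
table [ 0.96 -0.5   1.87]
(0, 7) 308 [62.  62.9 63.6] (13, 15) 228 [33.1 34.1 34.9] (15, 17) 334 [33.2 34.1 35. ] (17, 19) 358 [33.1 34.1 35. ] (19, 21) 403 [33.1 34.  34.8] (24, 26) 496 [33.2 34.  34.9] (26, 28) 548 [33.  33.9 34.8] (35, 36.5) 434 [10.6 12.3 15.3] 
w3 cap [0.5778 0.1259 0.0645]
table [ 1.88 -0.53  1.97]
(0, 7) 451 [61.9 62.8 63.7] (13, 15) 262 [14.1 15.  15.8] (15, 17) 397 [14.1 15.  15.9] (17, 19) 447 [14.1 15.1 16. ] (19, 21) 485 [14.2 15.  15.9] (24, 26) 605 [14.2 15.  15.9] (26, 28) 651 [14.2 15.  15.9] (35, 36.5) 612 [11.  12.2 15.1]
```

```bash
python3 -m jog '0 -0.01 0 0 0 0 0.32; 0 -0.03 0.005 0 0 0 0.32; 0 -0.045 0.02 0 0 0 0.32; 0 -0.0488 0.045 0 0 0 0.32; 0 -0.0488 0.06 0 0 0 0.32; 0 -0.0488 0.069 0 0 0 0.32;0 -0.0488 0.069 0 0 0 0.32'
python3 - <<'E'
from held import *
s=read_state(); p,d=capture('wrist'); save(cv2.resize(p[150:340,150:362],None,fx=3,fy=3,interpolation=cv2.INTER_NEAREST),'w12'); print(s['position'],s['force'],s['opening'])
E
```

```text
time_s: 31.62
position: [0.5763, 0.125, 0.094]
tcp_rot: [[0.001, -1.0, -0.001], [-1.0, -0.001, -0.0], [0.0, 0.001, -1.0]]
force: [0.2, -0.2, 0.4]
opening: 0.346
[0.57631184 0.12497784 0.0939553 ] [ 0.22669858 -0.18066817  0.36985447] 0.3457163993458672
```

View pics/w12.png

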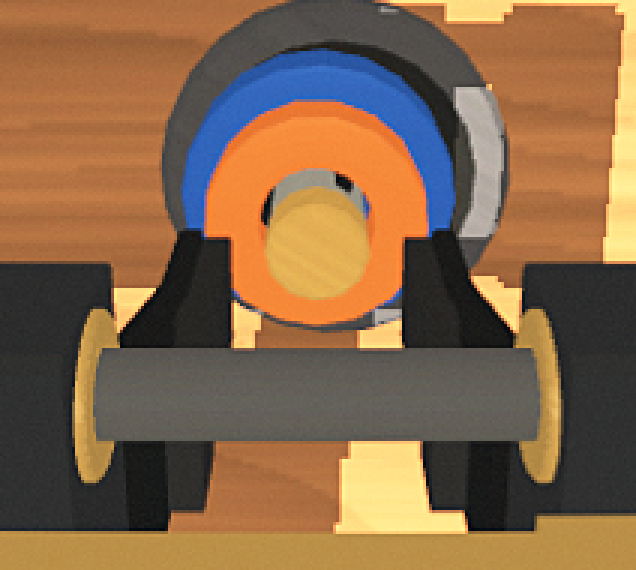

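```bash
python3 -m jog '0 -0.001 0.005 0 0 0 0.32; 0 -0.0013 0.012 0 0 0 0.32; 0 -0.0013 0.019 0 0 0 0.32; 0 -0.0013 0.024 0 0 0 0.32; 0 -0.0013 0.024 0 0 0 0.32'; python3 -m jog '0 0 0.001 0 0 0 0.32; 0 0 0.002 0 0 0 0.32; 0 0 0.003 0 0 0 0.32; 0 0 0.003 0 0 0 0.32'
```

```text
time_s: 32.3
position: [0.5776, 0.125, 0.0699]
tcp_rot: [[0.001, -1.0, -0.001], [-1.0, -0.001, -0.0], [0.0, 0.001, -1.0]]
force: [-0.4, -0.3, -0.7]
opening: 0.319
time_s: 32.8
position: [0.578, 0.125, 0.0677]
tcp_rot: [[0.001, -1.0, 0.0], [-1.0, -0.001, 0.0], [-0.0, -0.0, -1.0]]
force: [0.2, 0.1, 0.7]
opening: 0.325
```

```bash
python3 -m jog '0 0 0.0005 0 0 0 0.32; 0 0 0.001 0 0 0 0.32';python3 -m jog '0 0 0.0005 0 0 0 0.32; 0 0 0.001 0 0 0 0.32';python3 -m jog '0 0 0.0005 0 0 0 0.32; 0 0 0.001 0 0 0 0.32'
```

```text
time_s: 33.05
position: [0.5781, 0.125, 0.0673]
tcp_rot: [[0.001, -1.0, 0.0], [-1.0, -0.001, -0.0], [0.0, -0.0, -1.0]]
force: [-2.3, -0.1, 7.4]
opening: 0.319
time_s: 33.3
position: [0.5781, 0.125, 0.0667]
tcp_rot: [[0.001, -1.0, 0.001], [-1.0, -0.001, -0.0], [0.0, -0.001, -1.0]]
force: [-1.9, 0.3, 10.6]
opening: 0.321
time_s: 33.55
position: [0.5781, 0.125, 0.0661]
tcp_rot: [[0.001, -1.0, 0.001], [-1.0, -0.001, -0.0], [0.0, -0.001, -1.0]]
force: [-1.5, -0.5, 11.9]
opening: 0.319
```

```bash
python3 -m jog '0 0 0.0005 0 0 0 0.32; 0 0 0.0008 0 0 0 0.32';python3 -m jog '0 0 -0.001 0 0 0 0.32; 0 0 -0.002 0 0 0 0.32; 0 0 -0.004 0 0 0 0.32; 0 0 -0.01 0 0 0 0.32; 0 0 -0.03 0 0 0 0.32; 0 0.02 -0.065 0 0 0 0.7; 0 0.05 -0.1 0 0 0 1; 0 0.05 -0.1 0 0 0 1'; python3 -m jog '0 0 0 0 0 0 1; 0 0 0 0 0 0 1'
python3 - <<'E'
from fit2 import *
s=read_state(); p,d=capture('wrist'); save(p,'w13'); np.savez('pics/w13.npz',p=p,d=d,pos=s['position'],R=s['tcp_rot']); print(s['position'],s['force'])
T=np.array([[0,-1,0],[-1,0,0],[0,0,-1.]])
for nm,uv in (('w13',(256,131)),):
    z=np.load('pics/%s.npz'%nm); P=cloud('wrist',z['d'],dict(position=z['pos'],tcp_rot=T)); P[222:]=np.nan; q=z['p'].astype(int); 
    e,W,_=cap(z['p'],*uv,dict(position=z['pos'],tcp_rot=T),zc=.0645)
    print(nm,'cap',e,np.round(W,4))
    X=P-W; r=np.hypot(X[...,0],X[...,1])*1e3; Z=P[...,2]*1e3; ok=~np.isnan(Z)
    tb=ok&(r>55)&(r<110)&(Z<8); A=np.c_[X[tb][:,:2],np.ones(tb.sum())]; co=np.linalg.lstsq(A,Z[tb],rcond=None)[0]; print('table',co.round(2))
    H=Z-(X[...,0]*co[0]+X[...,1]*co[1]+co[2])
    for lo,hi in ((0,7),(13,15),(15,17),(17,19),(19,21),(24,26),(26,28),(35,36.5)):
        m=ok&(r>lo)&(r<hi); h=H[m]; print((lo,hi),len(h),np.percentile(h,[10,50,90]).round(1),end=' ')
    o=ok&(r>13)&(r<20); A=np.c_[X[o][:,:2],np.ones(o.sum())]; print('orange plane',np.linalg.lstsq(A,H[o],rcond=None)[0])
    print()
E
```

```text
time_s: 33.8
position: [0.5782, 0.125, 0.0657]
tcp_rot: [[0.001, -1.0, 0.001], [-1.0, -0.001, -0.0], [0.0, -0.001, -1.0]]
force: [-4.2, 0.6, 13.7]
opening: 0.32
time_s: 34.8
position: [0.5274, 0.1252, 0.166]
tcp_rot: [[0.001, -1.0, 0.003], [-1.0, -0.001, 0.0], [-0.0, -0.003, -1.0]]
force: [-0.3, -0.6, -0.6]
opening: 0.578
time_s: 35.05
position: [0.5284, 0.1248, 0.1627]
tcp_rot: [[0.0, -1.0, -0.001], [-1.0, -0.0, -0.0], [0.0, 0.001, -1.0]]
force: [-0.3, -0.5, -0.5]
opening: 0.806
[0.52844634 0.12482713 0.16266355] [-0.29214991 -0.47289702 -0.48269299]
w13 cap ((254.6130828857422, 131.9844970703125), (58.189208984375, 58.66781997680664), 170.5653839111328) [0.5799 0.1263 0.0645]
table [ 0.14 -0.48  1.81]
(0, 7) 301 [62.  62.8 63.7] (13, 15) 279 [47.  48.  48.9] (15, 17) 345 [47.1 48.  48.8] (17, 19) 400 [47.2 48.  48.8] (19, 21) 434 [46.7 47.8 48.8] (24, 26) 343 [32.1 33.1 34.2] (26, 28) 441 [31.8 32.8 33.7] (35, 36.5) 375 [ 9.8 12.3 15.3] orange plane [-3.73121785 -0.78350747 47.99837428]
```

View pics/w13.png

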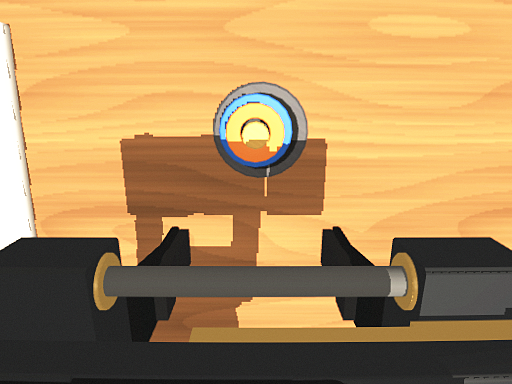

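```bash
python3 -c "
from rig import *
print(hand_in())"
```

```text
the job is handed in; nothing more can be done
None
```

Both rings are on the post in the order you asked: the wide blue one against the foot, the narrow orange one flush on top. I handed the job in at about 35 s.

- **Heights:** in the last wrist depth picture the seat had measured 15.0 mm bare, the blue top reads about 33.0 mm and the orange top 48.0 mm. Those are exactly the values for both rings fully home.
- **Check that failed first:** after I released each ring, the depth readings showed it sitting slightly high. The blue ring was about 1 mm high and the orange about 0.6 mm, probably because I raised the gripper a little while it opened. I then pushed the stack down once more from above with the fingertips on either side of the post, and re-measured the heights given above.
- **Forces:** the highest reading I saw on the stand was 13.7 N downwards, and side forces stayed within about 4 N. These were read at the end of each move, not continuously.
- **Bystanders:** the jar band, shaker, mug, rolling pin and dish looked unmoved in the top picture taken before that last push. The arm only went near the stand after that.
- **Disagreement:** the camera's estimate of the post position was about 2 mm off from where the side forces balanced while I slid on the blue ring, so I went by the forces.

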